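# Push the worn cork pad off the granite shelf into the scrap bin

## Robot

A 6-joint arm with a two-finger parallel gripper is mounted at the origin on the work surface. World frame = base frame: x ahead of the robot, y to its left, z up, the work surface at z = 0. Lengths are in m, angles in rad, forces in N, time in s.
With the tool pointing down it reaches from about 0.35 to 0.8 m from the base axis. Payload 7.3 kg.
Tool frame: the origin (TCP) lies midway between the tips of the shut fingers; the grasp point (between the pads) lies 19 mm behind it (r.grasp_offset is the distance from the TCP to the grasp point, in m); z points along the fingers, y is the line along which they close (so a half turn about z gives the same grasp; the last joint's range is limited). The gripper opens to 85 mm and grips with 20 to 120 N. Pads are 22 mm wide; open, the fingers measure 114 mm over their backs; the gripper's body (76 mm by 85 mm) begins 54 mm behind the grasp point. The pads swing forward as they close: fully open they stand 13 mm farther back than shut.
Start: joints at [1.008, 0.342, 1.524, -0, 1.275, -0.146], TCP at [0.213, 0.48, 0.231] pointing down, gripper open.
Joint ranges: [-2.53, 2.53], [-0.77, 2.02], [0.04, 2.7], [-1, 4.14], [0.28, 2.66], [-3.11, 3.11]. Speed limits (rad/s): [2.57, 2.57, 3.14, 3.14, 3.14, 3.14].

## Interface

Orientations are given as [roll, pitch, yaw] about the fixed x, y, z axes, in that order (R = Rz(yaw) Ry(pitch) Rx(roll)).
In Python, from plant import readout, camera, camera_model, workorder, spot_in, r gives the robot as it stands.
- The arm moves only by the shell command python3 -m creep 'ROWS' [FORCE]. ROWS is JSON, one flat list of numbers, 5 for each row, row after row: the closure, from 0 (fully open) to 1 (shut), then the shift along the world's x, y, z in mm, then the turn about the world's z in degrees. In form: [hand, tx, ty, tz, turn, hand, tx, ty, tz, turn, ...]. A call has 1 to 12 rows; each row is the pose to reach, as a shift and turn from the pose commanded when the call began; what a row does not reach only later rows make up. A row lasts 1/8 s, in which the tool goes at most 62.5 mm and 10.7 degrees, less where a joint would pass 70% of its speed; a pose out of reach is approached as far as the arm can. A call with a gripper value outside its range is refused whole. The fingers move at their own pace and stop on an object; FORCE is the grip in N (left out, the last holds). Time passes only in rows, so rows that repeat a pose let the fingers close. It gives the time, the measured TCP pose, the force, the opening and the grip force at its end, in the units of the state.
- readout.get_state(): the state, without advancing time (a new reading comes with each control period).
- camera(name): name is "scene" or "top"; returns the picture (384x512x3 uint8, red, green, blue); there is no depth.
- camera_model(name): a dict with "fx", "fy", "cx", "cy" (pixels), "distortion" ([k1, k2, p1, p2, k3] as OpenCV has them; the pictures are not rectified), "R" (3x3) and "t" (3): a world point X has camera coordinates R X + t. Camera axes: x right, y down, z forward; pixel columns grow to the right and rows downward; lengths in m; the calibration is good to about 2 mm. A picture is of the moment at which its call begins. camera_model takes no time and is no camera call.
- workorder.hand_in(): hands the job in; it is judged then, once.
Trained networks look in the newest picture that a camera, given by its name, has taken for a name from the list of things; names that differ only in an ending like _2 or _b are one class to them, and where a whole thing is asked for, a point or a joint stands for the part that bears it (a point fixed in the world has none). Each returns a list of dicts, best first, with "p" (0 to 1); they miss things now and then, are a little off and sometimes report something else, mostly with a low value. They report only what shows in the picture. A call takes as long as a camera call. They do not tell look-alikes from the thing itself.
- spot_in(camera, name): "position" ([x, y, z] in m, in the coordinates of the camera as it stood for that picture, good to about 4 mm: the middle of the surface that is visible of it).
The state is a dict: "time": time; "joints": joint angles; "qvel": joint speeds; "effort": joint torques, N m; "ee_pos": TCP position; "orientation": TCP orientation; "force": force on the tool from outside, world axes, zero at the start; "torque": the same for the moment, N m; "width": opening from 0.0 (shut) to 1.0 (fully open); "finger_force": force on a finger pad.
Only numpy, scipy, OpenCV 4.12 (cv2) and the standard library are available. Lean on these libraries where they do the work, as an engineer would, in place of code of your own. Each camera call takes 0.05 s, during which the arm holds its last target. There are 200 camera calls.

## Task

Bring the blue scrap bin up to the drop edge of the granite shelf, tucked a little under the overhang and squarely in front of the cork pad, and leave it standing there. Then push the pad, without lifting it, over the edge so that it drops into the bin and never lands on the bench. Leave the glass cylinder, the walnut block and the dish with its marble where they are.

Things in the scene. Friction and masses are not known exactly. Their poses are not given: they have to be found in the camera images.
- shelf: Fixed dark-grey granite slab, top 130 mm above the bench, 30 mm thick. Origin at bench height straight below a point on the drop edge; x runs along that edge, y points level out over it, away from the shelf. The slab spans y = 0 (drop edge) to -440 mm, x = -200 to +320 mm, and overhangs its grey plinth by 65 mm at the drop edge, with 100 mm free height below the overhang.
- shelf_edge (a point): Point on the top of the slab at its drop edge, 130 mm straight above the shelf's origin; axes as the shelf's.
- bin: Loose blue open square scrap bin, 190 x 190 mm outside, 80 mm high, walls and floor 8 mm, about 0.45 kg, on the bench (z = 0). Origin at the centre of its underside. A yellow grip tab, 60 mm wide along the bin's x, 10 mm thick along y, stands on its +y wall, 32 mm above the rim. The bin slides when moved by the tab; its rim fits under the shelf's overhang, the tab does not.
- bin_tab (a point): Middle of the top of the bin's yellow tab, 91 mm along the bin's +y from its centre and 112 mm above its underside; axes as the bin's.
- pad: Loose flat round cork pad, 110 mm diameter, 16 mm thick, about 35 g, lying on the shelf. Origin at the centre of its underside, z up.
- cylinder: Bystander, fragile: clear glass display cylinder on a nickel base, 150 mm tall, 104 mm over the base's lugs, standing on the shelf. Origin at the centre of its underside.
- block: Bystander: walnut pedestal block, 90 x 90 x 60 mm high, on the shelf. Origin at the centre of its underside.
- dish: Bystander: round white ceramic dish, 130 mm diameter, 16 mm high, on the shelf, with a small well in the middle that holds the marble. Origin at the centre of its underside.
- marble_center (a point): Bystander: centre of the ruby swirl marble, 60 mm diameter, loose in the dish's well; its top is about 67 mm above the shelf.
Not all that is in view belongs to the job. Of the things like the part that bears marble_center, leave any that is green, turquoise or yellow; of the rest the larger one is meant.

How it is judged:
On the way, in this order (a step that is already met when the one before it is completed fails the run):
1. bin upright and still on the bench, square to the edge within 0.3 rad, centre under 95 mm out from the edge and within 45 mm of the pad sideways; pad on the shelf, its centre 30 mm or more in (y of bin in the frame of shelf below 0.095 m and x of pad in the frame of bin between -0.045 and 0.045 m and angle between the y axis of bin and the y axis of shelf, either way round below 0.3 rad and height (world z) of bin below 0.006 m and angle between bin's own z axis and vertical below 0.08 rad and linear speed of bin below 0.02 m/s and height (world z) of pad above 0.125 m and y of pad in the frame of shelf below -0.03 m), for 0.2 s.
2. the pad lies in the bin (x of pad in the frame of bin between -0.087 and 0.087 m and y of pad in the frame of bin between -0.087 and 0.087 m and z of pad in the frame of bin below 0.08 m and linear speed of pad below 0.03 m/s), for 0.2 s.
At the end, for the whole second after the job is handed in: Pad at rest in the bin (centre inside the inner walls, 87 mm either way, below the 80 mm rim); bin upright, still, on the bench, centre under 120 mm out from the shelf edge; glass cylinder, block and dish within 15 mm of their starts, cylinder upright, marble in its well (20 mm) (all of step 2 and y of bin in the frame of shelf below 0.12 m and height (world z) of bin below 0.006 m and angle between bin's own z axis and vertical below 0.08 rad and linear speed of bin below 0.02 m/s and distance of each of cylinder, block, dish from where it was at the start of the episode below 0.015 m and angle between cylinder's own z axis and vertical below 0.15 rad and horizontal distance between marble_center and dish below 0.02 m); the robot touches nothing.
It fails at once if the pad is lifted more than 30 mm off the shelf (height (world z) of pad above 0.16 m).
It fails at once if the pad comes down outside the bin (height (world z) of pad below 0.07 m and (x of pad in the frame of bin above 0.092 m or x of pad in the frame of bin below -0.092 m or y of pad in the frame of bin above 0.092 m or y of pad in the frame of bin below -0.092 m)).
It fails at once if the glass cylinder is shifted over 15 mm or tipped (distance of cylinder from where it was at the start of the episode above 0.015 m or angle between cylinder's own z axis and vertical above 0.15 rad).
It fails at once if the walnut block or the dish is shifted over 15 mm (distance of any of block, dish from where it was at the start of the episode above 0.015 m).
It fails at once if the marble leaves its well in the dish (horizontal distance between marble_center and dish above 0.02 m).
It also fails if it takes over 53 s, if anything falls off the work surface, if the arm or the gripper's body presses on something with over 40 N, if the wrist force passes 120 N, or if a joint passes its speed limit or range.

## Working session

There is one attempt and no reset: what is moved stays moved. The work goes in short steps, Python scripts to look and compute and a shell command to move; the robot and the scene stay as the last step left them, time stands still between calls to the robot, and variables do not carry over. Pictures are saved under pics/ and viewed, at most 10 in all, crops included, and the job is handed in when it is done.

```bash
mkdir -p pics; cat > h.py <<'E'
import numpy as np, cv2
from plant import readout, camera, camera_model, workorder, spot_in, r
def w(cam,p):
    m=camera_model(cam); return np.array(m["R"]).T@(np.array(p)-np.array(m["t"]))
def ray(cam,uv,z):
    m=camera_model(cam);K=np.array([[m["fx"],0,m["cx"]],[0,m["fy"],m["cy"]],[0,0,1]])
    u=cv2.undistortPoints(np.array([[uv]],float),K,np.array(m["distortion"]))[0,0]
    R=np.array(m["R"]);o=-R.T@np.array(m["t"]);d=R.T@np.array([*u,1]);return o+d*(z-o[2])/d[2]
def px(cam,X):
    m=camera_model(cam);K=np.array([[m["fx"],0,m["cx"]],[0,m["fy"],m["cy"]],[0,0,1]])
    return cv2.projectPoints(np.array(X,float).reshape(-1,1,3),cv2.Rodrigues(np.array(m["R"]))[0],np.array(m["t"],float),K,np.array(m["distortion"]))[0][:,0]
E
python3 - <<'E'
from h import *
np.set_printoptions(precision=3,suppress=True)
ims=[]
for c in("scene","top"):
    im=camera(c);cv2.imwrite(f"pics/{c}0.png",cv2.resize(im[:,:,::-1],(768,576)))
    for n in("shelf","shelf_edge","bin","bin_tab","pad","cylinder","block","dish","marble_center"):
        print(c,n,[(w(c,d["position"]).round(3).tolist(),round(d["p"],2)) for d in spot_in(c,n)])
print(readout.get_state()["time"],readout.get_state()["orientation"],r.grasp_offset)
E
```

```text
scene shelf [([0.681, -0.234, 0.129], 0.74)]
scene shelf_edge [([0.677, -0.234, 0.125], 0.69), ([0.538, 0.309, 0.038], 0.52)]
scene bin [([0.532, 0.312, 0.039], 0.91)]
scene bin_tab [([0.538, 0.313, 0.037], 0.92)]
scene pad [([0.565, -0.124, 0.143], 0.74)]
scene cylinder [([0.467, -0.367, 0.232], 0.95)]
scene block [([0.659, -0.359, 0.19], 0.84)]
scene dish [([0.742, -0.127, 0.138], 0.86)]
scene marble_center [([0.821, 0.218, 0.042], 0.74), ([0.751, -0.129, 0.183], 0.62), ([0.839, 0.072, 0.034], 0.61), ([0.72, -0.473, 0.034], 0.57), ([0.728, 0.142, 0.046], 0.53)]
top shelf [([0.569, -0.2, 0.132], 0.8)]
top shelf_edge [([0.57, -0.199, 0.129], 0.77)]
top bin [([0.535, 0.314, 0.008], 0.92)]
top bin_tab [([0.536, 0.311, 0.009], 0.79)]
top pad [([0.557, -0.112, 0.147], 0.64)]
top cylinder [([0.439, -0.34, 0.281], 0.93)]
top block [([0.635, -0.346, 0.188], 0.6), ([0.537, 0.312, 0.009], 0.56)]
top dish [([0.726, -0.115, 0.145], 0.8)]
top marble_center [([0.8, 0.226, 0.051], 0.79), ([0.709, 0.148, 0.049], 0.76), ([0.825, 0.078, 0.038], 0.75), ([0.727, -0.116, 0.191], 0.67)]
1.0 [ 3.141 -0.     2.725] 0.0187
```

View pics/scene0.png

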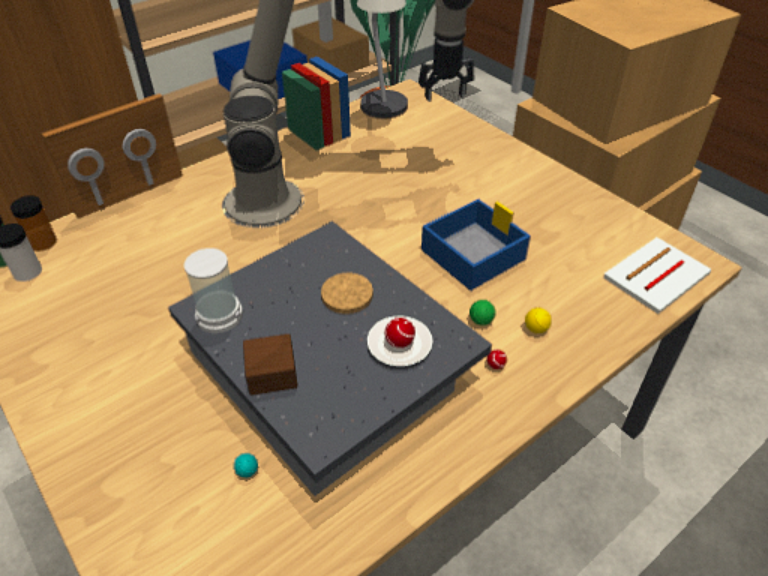

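View pics/top0.png

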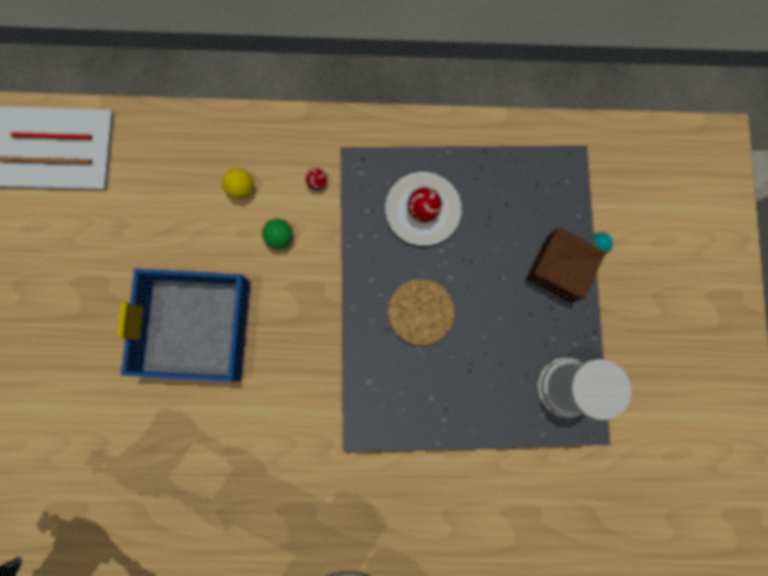

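The marble candidates are red on the dish (scene 400,333), small red on the bench (497,359), green (482,312), yellow (538,321) and turquoise (246,465). The larger red one, on the dish, is the one meant. It's only a bystander, so I won't reach for it. The bin is at scene (475,243) with its tab at (503,218), and the pad is at (347,291). Next I'll measure with pixel rays.

```bash
python3 - <<'E'
from h import *
np.set_printoptions(precision=3,suppress=True)
T=lambda u,z:ray("top",np.array(u)/1.5,z)[:2]
S=lambda u,z:ray("scene",np.array(u)/1.5,z)[:2]
print("edge top",T((341,147),.13),T((344,452),.13)," scene",S((490,347),.13),S((333,224),.13))
print("rim top",[T(p,.08) for p in((135,270),(248,276),(241,381),(123,376))])
print("rim scene",[S(p,.08) for p in((422,238),(478,202),(528,240),(473,270))])
print("tabtop",T((131,321),.112),T((121,304),.112),T((119,338),.112), "scene",S((495,203),.112),S((513,214),.112))
for c,sc in(("top",1),("scene",1)):
    im=camera(c);h=cv2.cvtColor(im,cv2.COLOR_RGB2HSV)
    cx,cy=((421,312) if c=="top" else (347,291));cx/=1.5;cy/=1.5
    m=cv2.inRange(h,(8,70,90),(25,255,255));mm=np.zeros_like(m);x0,y0=int(cx)-30,int(cy)-30
    mm[y0:y0+60,x0:x0+60]=m[y0:y0+60,x0:x0+60]
    ys,xs=np.nonzero(mm);print(c,"pad",ray(c,(xs.mean(),ys.mean()),.142),len(xs),xs.min(),xs.max(),ys.min(),ys.max())
    h2=cv2.inRange(h,(22,150,100),(34,255,255));n,l,st,ce=cv2.connectedComponentsWithStats(h2)
    for i in range(1,n):
        if st[i,4]>20: print(c,"yellow",st[i],ce[i],ray(c,ce[i],.1))
print("dish",T((424,209),.146),S((400,340),.146),"cyl lid",T((601,390),.28),S((207,263),.28),"green",T((278,234),.03),"smallred",T((316,179),.02))
E
```

```text
edge top [0.847 0.027] [0.328 0.007]  scene [0.855 0.019] [0.347 0.004]
rim top [array([0.629, 0.387]), array([0.622, 0.188]), array([0.438, 0.19 ]), array([0.443, 0.391])]
rim scene [array([0.477, 0.175]), array([0.46 , 0.384]), array([0.646, 0.371]), array([0.638, 0.191])]
tabtop [0.535 0.372] [0.564 0.391] [0.506 0.389] scene [0.518 0.382] [0.578 0.385]
top pad [ 0.558 -0.114  0.142] 1558 258 302 186 229
top yellow [148 112  21  19 320] [157.422 121.05 ] [0.789 0.214 0.1  ]
top yellow [ 77 201   8  24 112] [ 80.607 212.634] [0.54  0.395 0.1  ]
scene pad [ 0.552 -0.094  0.142] 845 214 260 164 208
scene yellow [328 134  14  21 166] [334.416 144.373] [0.557 0.368 0.1  ]
scene yellow [350 205  18  17 243] [358.3   213.099] [0.849 0.172 0.1  ]
dish [ 0.733 -0.118] [ 0.739 -0.116] cyl lid [ 0.437 -0.355] [ 0.446 -0.354] green [0.713 0.148] smallred [0.827 0.081]
```

```bash
python3 -m creep '[0,50,-15,0,8, 0,105,-30,0,16, 0,160,-48,0,22.7, 0,215,-65,0,22.7, 0,270,-81,0,22.7, 0,324,-97,0,22.7, 0,324,-97,0,22.7, 0,324,-97,-50,22.7, 0,324,-97,-50,22.7, 0,324,-97,-50,22.7]' 40; python3 - <<'E'
from h import *
for c in("scene","top"):
    im=camera(c)[:,:,::-1]
    a=im[110:210,250:380] if c=="scene" else im[160:270,60:190]
    cv2.imwrite(f"pics/{c}1.png",cv2.resize(a,None,fx=3,fy=3,interpolation=2))
a,b=[cv2.imread(f"pics/{c}1.png") for c in("scene","top")]
h=max(a.shape[0],b.shape[0]);o=np.zeros((h,a.shape[1]+b.shape[1],3),np.uint8);o[:a.shape[0],:a.shape[1]]=a;o[:b.shape[0],a.shape[1]:]=b
cv2.imwrite("pics/both1.png",o)
E
```

```text
time: 2.35
ee_pos: [0.5365, 0.3838, 0.1829]
orientation: [3.141, 0.001, 3.122]
force: [-0.1, 0.2, -0.4]
width: 1.003
finger_force: 0.0
```

View pics/both1.png

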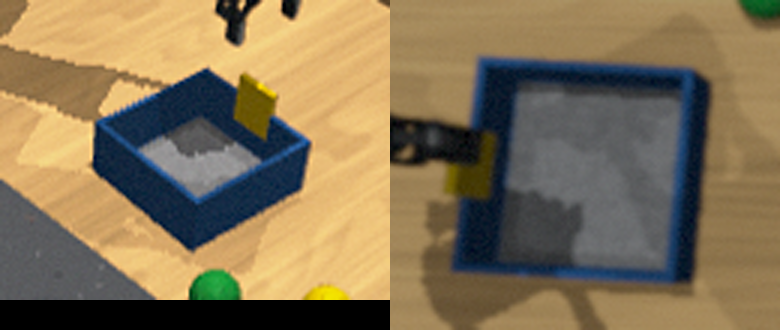

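The crop shows the open fingers straddling the tab (scene crop 258,90) along the bin's y. I'll go down and close.

```bash
python3 -m creep '[0,0,0,-40,0, 0,0,0,-75,0, 0,0,0,-102,0, 0,0,0,-102,0, 0.5,0,0,-102,0, 1,0,0,-102,0, 1,0,0,-102,0, 1,0,0,-102,0, 1,0,0,-102,0, 1,0,0,-102,0]' 40; python3 - <<'E'
from h import *
im=camera("top");hs=cv2.cvtColor(im,cv2.COLOR_RGB2HSV)
m=cv2.inRange(hs,(100,110,30),(128,255,255));n,l,st,ce=cv2.connectedComponentsWithStats(m)
i=1+st[1:,4].argmax();print(st[i])
im=camera("scene")[:,:,::-1]
cv2.imwrite("pics/s2.png",cv2.resize(im[100:260,210:400],None,fx=3.5,fy=3.5,interpolation=2))
E
```

```text
time: 3.7
ee_pos: [0.537, 0.3841, 0.0807]
orientation: [3.139, 0.002, 3.121]
force: [-1.8, 3.9, 6.4]
width: 0.11
finger_force: 39.6
[  84  180   84   74 1781]
```

View pics/s2.png

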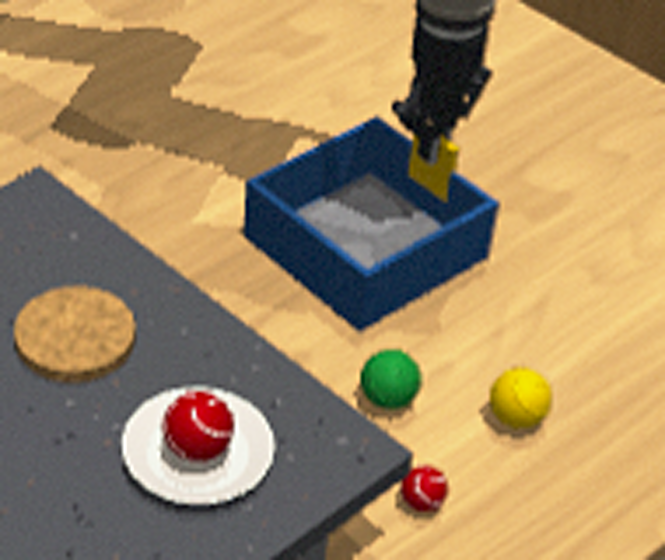

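```bash
python3 -m creep '[1,1,-15,0,0.5, 1,2,-35,0,1, 1,3,-55,0,1.5, 1,4,-75,0,2, 1,5,-95,0,2.5, 1,6,-115,0,3, 1,7,-135,0,3, 1,8,-155,0,3, 1,9,-172,0,3, 1,9,-187,0,3, 1,9,-198,0,3, 1,9,-198,0,3]'; python3 - <<'E'
from h import *
im=camera("scene")[:,:,::-1];a=cv2.resize(im[110:260,130:330],None,fx=3,fy=3,interpolation=2)
im=camera("top")[:,:,::-1];b=cv2.resize(im[130:310,110:310],(400,360),interpolation=2)
o=np.zeros((450,1000,3),np.uint8);o[:,:600]=a;o[:360,600:]=b;cv2.imwrite("pics/b3.png",cv2.resize(o,(800,360)))
E
```

```text
time: 5.3
ee_pos: [0.5465, 0.1846, 0.0806]
orientation: [3.141, 0.003, -3.11]
force: [-0.8, -0.4, 7.1]
width: 0.109
finger_force: 39.9
```

View pics/b3.png

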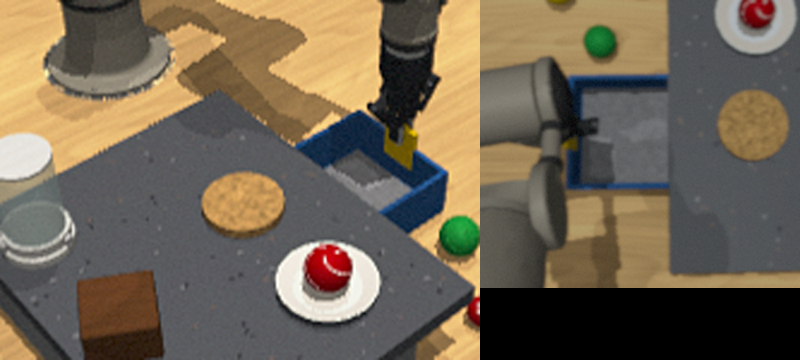

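```bash
python3 -m creep '[0,0,0,0,0, 0,0,0,0,0, 0,0,0,0,0, 0,0,0,60,0, 0,0,0,120,0, 0,0,0,170,0, 0,0,0,170,0]'; python3 -m creep '[0.4,2,-45,0,-10, 0.4,4,-90,0,-20, 0.4,6,-135,0,-30, 0.4,8,-180,0,-40, 0.4,10,-225,0,-50, 0.4,11,-270,0,-60, 0.4,13,-315,0,-70, 0.4,14,-355,0,-80, 0.4,15,-388,0,-90, 0.4,15,-388,0,-90]'; python3 - <<'E'
from h import *
np.set_printoptions(precision=3,suppress=True)
im=camera("scene")[:,:,::-1]
cv2.imwrite("pics/s4.png",cv2.resize(im[90:290,90:350],None,fx=3,fy=3,interpolation=2))
ti=camera("top")[:,:,::-1];cv2.imwrite("pics/t4.png",cv2.resize(ti[110:310,150:410],None,fx=3,fy=3,interpolation=2))
for c in("scene","top"):
  for n in("pad","bin"):print(c,n,[(w(c,d["position"]).round(3),round(d["p"],2)) for d in spot_in(c,n)])
E
```

```text
time: 6.28
ee_pos: [0.5473, 0.1855, 0.2539]
orientation: [3.14, 0.009, -3.11]
force: [-0.1, 0.2, -1.0]
width: 0.999
finger_force: 0.0
time: 7.52
ee_pos: [0.5598, -0.2049, 0.2474]
orientation: [-3.139, -0.001, 1.599]
force: [0.2, -0.0, 0.7]
width: 0.598
finger_force: 0.0
scene pad [(array([ 0.565, -0.119,  0.142]), 0.61)]
scene bin [(array([0.54 , 0.159, 0.038]), 0.8), (array([ 0.745, -0.126,  0.137]), 0.36)]
top pad [(array([ 0.557, -0.112,  0.148]), 0.83)]
top bin [(array([0.557, 0.114, 0.009]), 0.87)]
```

View pics/s4.png

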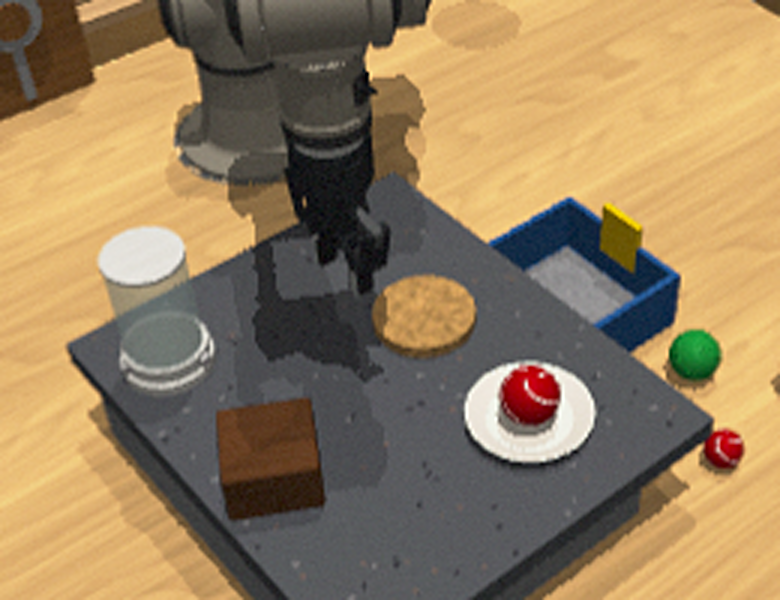

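View pics/t4.png

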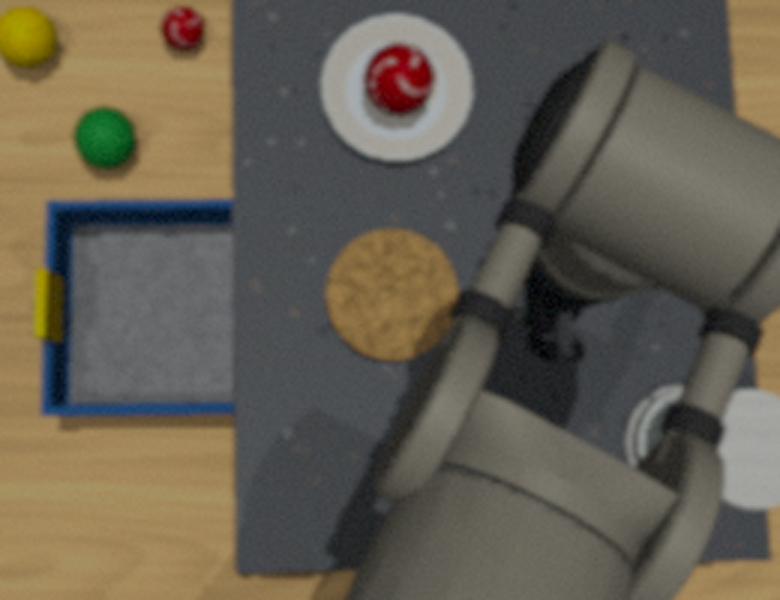

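The bin stands tucked under the edge (top crop, rim x 45–235, rows 203–412). The pad is at (392,294), with the fingers behind it. Next I'll check the sideways offset.

```bash
python3 - <<'E'
from h import *
np.set_printoptions(precision=4,suppress=True)
T=lambda u,z:ray("top",np.array(u)/3+[150,110],z)[:2]
print("bin",T((140,207),.08),T((140,410),.08),"outer",T((50,203),.08),T((44,412),.08),"tab",T((37,305),.112),"pad",T((392,294),.146),"edge",T((234,200),.13),T((236,410),.13), "mouth", T((235,205),.08))
S=lambda u,z:ray("scene",np.array(u)/3+[90,90],z)[:2]
print("pad scene",S((425,313),.146),"tabtop scene",S((604,206),.112),S((641,238),.112),"edge scene",S((710,420),.13),S((390,175),.13))
E
```

```text
bin [0.6376 0.1058] [0.4583 0.0983] outer [0.6394 0.1857] [0.4553 0.1808] tab [0.5449 0.1846] pad [ 0.5564 -0.1145] edge [0.6359 0.0193] [0.4593 0.0125] mouth [0.6413 0.0213]
pad scene [ 0.5657 -0.1152] tabtop scene [0.527  0.1769] [0.5963 0.1716] edge scene [0.8509 0.0231] [0.3376 0.0016]
```

```bash
python3 -m creep '[0.5,1,0,-50,0, 0.5,1,0,-90,0, 0.5,1,0,-110,0, 0.5,1,0,-115,0, 0.5,1,0,-115,0, 0.5,1,0,-115,0]'; python3 -m creep '[0.5,1,10,0,0, 0.5,0,20,0,0, 0.5,0,30,0,0, 0.5,-1,40,0,0, 0.5,-1,50,0,0, 0.5,-1,60,0,0, 0.5,-1,60,0,0]'; python3 - <<'E'
from h import *
im=camera("scene")[:,:,::-1]
cv2.imwrite("pics/s5.png",cv2.resize(im[110:260,150:350],None,fx=3.5,fy=3.5,interpolation=2))
camera("top");print([w("top",d["position"]).round(3) for d in spot_in("top","pad")])
E
```

```text
time: 8.57
ee_pos: [0.5622, -0.2031, 0.1356]
orientation: [3.139, 0.001, 1.603]
force: [0.8, 0.8, 0.4]
width: 0.504
finger_force: 0.0
time: 9.45
ee_pos: [0.5605, -0.142, 0.1343]
orientation: [-3.142, -0.0, 1.604]
force: [0.4, -0.3, 0.5]
width: 0.499
finger_force: 0.0
[array([ 0.558, -0.061,  0.145])]
```

View pics/s5.png

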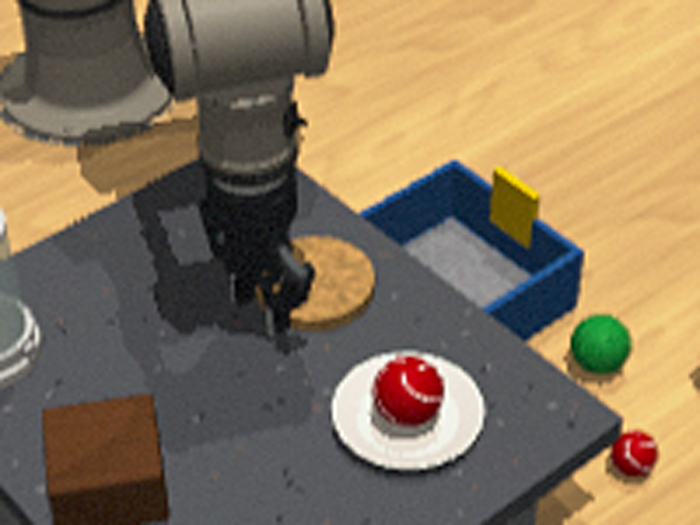

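The pad moves cleanly ahead of the two fingers (crop 320,285). I'll push it over.

```bash
python3 -m creep '[0.5,0,12,0,0, 0.5,-1,28,0,0, 0.5,-1,46,0,0, 0.5,-2,64,0,0, 0.5,-3,84,0,0, 0.5,-3,104,0,0, 0.5,-4,124,0,0, 0.5,-4,144,0,0, 0.5,-5,150,0,0, 0.5,-5,150,0,0, 0.5,-5,150,0,0]'; python3 - <<'E'
from h import *
im=camera("scene")[:,:,::-1];a=cv2.resize(im[110:260,150:350],(400,300),interpolation=2)
im=camera("top")[:,:,::-1];b=cv2.resize(im[110:260,150:350],(400,300),interpolation=2)
cv2.imwrite("pics/b6.png",np.hstack([a,b]))
print([(w("top",d["position"]).round(3),d["p"]) for d in spot_in("top","pad")],[(w("scene",d["position"]).round(3),d["p"]) for d in spot_in("scene","pad")])
E
```

```text
time: 10.98
ee_pos: [0.5556, 0.0065, 0.1343]
orientation: [3.141, 0.0, 1.602]
force: [0.2, -0.2, -0.5]
width: 0.501
finger_force: 0.0
[(array([0.526, 0.052, 0.072]), 0.73), (array([ 0.44 , -0.337,  0.281]), 0.67)] []
```

View pics/b6.png

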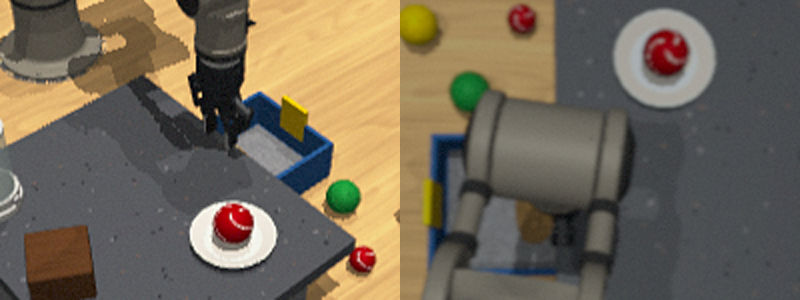

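The pad has dropped, and cork shows inside the bin (top crop 535,220). I'll back off to see it clearly.

```bash
python3 -m creep '[0.5,0,0,50,0, 0.5,0,0,110,0, 0.5,-20,-45,130,0, 0.5,-40,-90,130,0, 0.5,-60,-130,130,0, 0.5,-60,-130,130,0, 0.5,-60,-130,130,0]'; python3 - <<'E'
from h import *
im=camera("scene")[:,:,::-1];a=cv2.resize(im[110:260,150:350],(400,300),interpolation=2)
im=camera("top")[:,:,::-1];b=cv2.resize(im[110:260,130:330],(400,300),interpolation=2)
cv2.imwrite("pics/b7.png",np.hstack([a,b]))
print([(w("top",d["position"]).round(3),d["p"]) for d in spot_in("top","pad")],[(w("scene",d["position"]).round(3),d["p"]) for d in spot_in("scene","pad")])
E
```

```text
time: 12.05
ee_pos: [0.4957, -0.1229, 0.2644]
orientation: [3.141, -0.0, 1.602]
force: [-0.2, 0.1, -0.5]
width: 0.498
finger_force: 0.0
[(array([0.553, 0.047, 0.081]), 0.72)] []
```

View pics/b7.png

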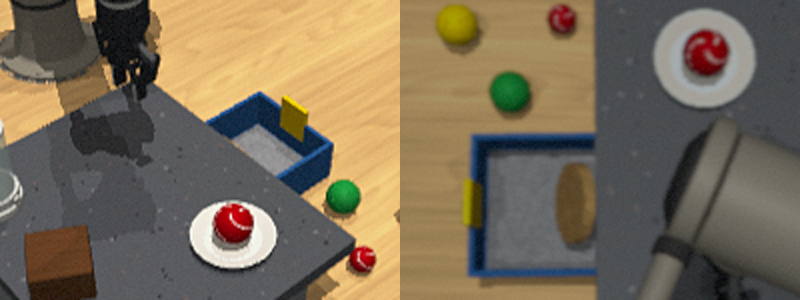

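The view shows the pad inside the bin, tilted against the shelf-side wall (top crop 556–596, rows 163–245), and hidden in the scene view. I'll work out its height numerically.

```bash
python3 - <<'E'
from h import *
np.set_printoptions(precision=3,suppress=True)
im=camera("top");hs=cv2.cvtColor(im,cv2.COLOR_RGB2HSV)
x0,y0=170,183
sub=im[y0:y0+60,x0:x0+60].astype(int);m=(sub[:,:,0]-sub[:,:,2]>30)
ys,xs=np.nonzero(m);print("px x",xs.min()+x0,xs.max()+x0,"y",ys.min()+y0,ys.max()+y0,len(xs))
for y in range(185,242,4):
    row=np.nonzero(m[y-y0])[0]+x0; print(y,(row.min(),row.max(),len(row)) if len(row) else None)
for z in(.008,.02,.05,.08,.1,.118): print(z,"left",ray("top",(xs.min()+x0,212),z)[:2],"right",ray("top",(xs.max()+x0,212),z)[:2],
  "widthx",ray("top",(210,ys.min()+y0),z)[0]-ray("top",(210,ys.max()+y0),z)[0])
print(im[212,200:236].tolist())
o=ray("scene",px("scene",[.555,.0155,.13])[0],.13);
for z in(.12,.1,.08): print("scene sight over edge",z,ray("scene",px("scene",[.555,.0155,.13])[0],z))
E
```

```text
px x 170 227 y 192 230 668
185 None
189 None
193 (np.int64(212), np.int64(223), 12)
197 (np.int64(211), np.int64(225), 15)
201 (np.int64(209), np.int64(226), 18)
205 (np.int64(170), np.int64(227), 20)
209 (np.int64(170), np.int64(227), 21)
213 (np.int64(170), np.int64(227), 21)
217 (np.int64(208), np.int64(227), 20)
221 (np.int64(209), np.int64(226), 18)
225 (np.int64(210), np.int64(225), 16)
229 (np.int64(212), np.int64(222), 11)
233 None
237 None
241 None
0.008 left [0.555 0.187] right [0.558 0.026] widthx 0.10838936937789079
0.02 left [0.553 0.185] right [0.557 0.026] widthx 0.1071467521356585
0.05 left [0.55  0.178] right [0.554 0.024] widthx 0.10404020903007793
0.08 left [0.548 0.172] right [0.55  0.022] widthx 0.10093366592449726
0.1 left [0.546 0.168] right [0.548 0.021] widthx 0.09886263718744348
0.118 left [0.544 0.164] right [0.547 0.02 ] widthx 0.0969987113240951
[[105, 106, 107], [105, 105, 106], [104, 104, 107], [102, 105, 106], [104, 105, 109], [102, 103, 105], [101, 99, 100], [95, 87, 81], [94, 76, 57], [90, 68, 42], [89, 71, 41], [89, 72, 42], [90, 69, 40], [94, 74, 45], [93, 72, 42], [92, 73, 44], [90, 70, 38], [93, 70, 42], [93, 73, 41], [92, 70, 37], [93, 72, 43], [102, 83, 46], [119, 95, 60], [132, 104, 63], [132, 105, 62], [133, 107, 61], [127, 100, 60], [114, 95, 65], [89, 81, 72], [77, 75, 78], [76, 77, 81], [74, 77, 81], [81, 83, 86], [76, 76, 81], [77, 80, 84], [75, 76, 82]]
scene sight over edge 0.12 [0.547 0.022 0.12 ]
scene sight over edge 0.1 [0.53  0.036 0.1  ]
scene sight over edge 0.08 [0.514 0.05  0.08 ]
```

The silhouette puts the pad inside the bin, with its centre about 60 mm high (limit 80) and about 55 mm shelf-side of the bin's centre (limit 87). I'll let it settle, confirm it isn't moving, then hand in.

```bash
python3 -m creep '[0.5,0,0,0,0, 0.5,0,0,0,0, 0.5,0,0,0,0, 0.5,0,0,0,0, 0.5,0,0,0,0, 0.5,0,0,0,0, 0.5,0,0,0,0, 0.5,0,0,0,0]' | head -1; python3 - <<'E'
from h import *
im=camera("top");s=im[183:243,195:230].astype(int);ys,xs=np.nonzero(s[:,:,0]-s[:,:,2]>30)
print(xs.min()+195,xs.max()+195,ys.min()+183,ys.max()+183)
ok=xs.min()+195 in(207,208,209) and ys.max()+183 in(229,230,231)
for n in("dish","block","cylinder","bin"):print(n,[w("top",d["position"]).round(3) for d in spot_in("top",n)][:1])
if ok: print(workorder.hand_in())
E
```

```text
time: 13.3
208 227 192 230
dish [array([ 0.726, -0.115,  0.144])]
block [array([ 0.633, -0.345,  0.188])]
cylinder [array([ 0.439, -0.339,  0.282])]
bin [array([0.552, 0.127, 0.007])]
the job is handed in; nothing more can be done
None
```

I handed the job in with no verdict returned: by my measurements the bin stands tucked under the drop edge and the pad is at rest inside it, leaning steeply on the shelf side rather than lying flat, and the cylinder, block, dish and marble were not disturbed.

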